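# Set a resonator flask in the ring stand and start the frequency sweep

### The job

Get the flask resonance measurement running: take the larger round-bottomed flask out of the plywood box and set it down gently, upright, in the ring of the tripod stand, so that it stays there straight and centred when you let go. Then, on the sweep generator, press and release the round reset key and after it the long start key, leaving the two square keys and everything else on the bench alone.

Things in the scene. Friction and masses are not known exactly. Their poses are not given: they have to be found in the camera images.
- flask_center (a point): The larger round-bottomed flask, clear glass, about 0.09 kg; the point is half-way up it, on its axis, z up the neck to the mouth. 155 mm tall; bulb 85 mm in diameter; neck 34 mm in diameter from 4 mm to 77.5 mm above this point, plain to the mouth. It starts leaning in the box. It balances nearly about its bulb's centre, so in a ring it stays at whatever tilt it is left.
- flask_bulb (a point): Centre of the bulb of that flask (radius 42.5 mm), on its axis, 35 mm below the half-way point; z up the neck to the mouth.
- flask_neck (a point): Middle of the free part of that flask's neck, on its axis, 90 mm above the bulb's centre and 22.5 mm below the mouth; z up the neck to the mouth. At the start the neck leans about 35 degrees from vertical towards the box's front (-x of the box) and rests in its notch; 20 mm of neck either way from this point is clear of the box, free to grip from all sides.
- box: Open plywood storage box, fixed, 92 mm high, walls 6 mm; origin on the bench under the centre of the flask's cell (89 x 89 mm inside, floor 8 mm thick). A smaller empty cell adjoins at +y: the box spans y -50 to +131 mm, x -50 to +50 mm. A notch 38 mm wide in the front wall (-x), its floor 84 mm above the bench, takes the neck.
- ring (a point): Support ring of the tripod stand, fixed: steel bar 8 mm thick bent to a level ring, 62 mm inner, 78 mm outer diameter. The point is its centre, in the bar's middle plane, 110 mm above the bench; z up. +x points to the stand's upright rod (16 mm thick, 420 mm tall) 170 mm away; on it a small loudspeaker, 270 to 335 mm up, comes within 105 mm of the ring's axis.
- ring_seat (a point): Where the centre of the flask's bulb is when the flask sits in the ring: on the ring's axis, 30.6 mm above its middle plane; z up.
- generator: Sweep generator, fixed: beige desk console, blue panel sloping up 15 degrees towards +x; 226 mm wide (y), x -40 to +145 mm, 40 mm high in front, 80 mm behind. Origin on the bench under the middle of its key row. Off-white keys near the front edge, seen from the front (-x) left to right: round reset, two square, long start; display and knob (16 mm proud) 78 mm up the slope.
- key_reset_top (a point): Top centre of the round reset key (20 mm diameter), left end of the row (+y). z is the key's axis, out of the panel, leaning 15 degrees towards the front; pressed along -z, or straight down.
- key_start_top (a point): Top centre of the long start key (42 mm along the row, 18 mm across), right end of the row (-y). z as for the reset key.
- key_reset (a joint): Travel of the reset key in m: 0 up, 0.005 fully down; springs back by itself; 1.4 N to start it, 4.5 N fully down. Counts as pressed beyond 0.003.
- key_start (a joint): Travel of the start key, as for the reset key.
- key_a (a joint): Travel of the square key next to the reset key (18 mm square, centre 38 mm from the reset key's): not to be pressed.
- key_b (a joint): Travel of the square key next to the start key (18 mm square, centre 56 mm from the start key's): not to be pressed.
- small_flask_bulb (a point): Bystander: smaller round flask (bulb 64 mm, neck 22 mm) standing in a fixed cork ring (92 mm across, 30 mm high) behind the box; the point is the bulb's centre, 53 mm above the bench.
- beaker: Bystander: glass beaker, 64 mm across, 85 mm high; origin under its centre.
- fork: Bystander: aluminium tuning fork lying flat, 170 mm long, 10 mm high, prongs towards its +x; origin at the root of the prongs.
- weights: Bystander: brass slotted weights on a hanger, 42 mm across, 96 mm high; origin under its centre.
- boss_head: Bystander: spare aluminium clamp boss with a black knob, about 34 x 30 x 36 mm and the knob to 50 mm along +x; origin under its centre.
- rule: Bystander: steel rule lying flat, 310 x 26 x 4 mm, long along y; origin under its centre.
- stopper: Bystander: rubber stopper, 34 mm across, 28 mm high; origin under its centre.
Things that resemble listed ones, but are neither listed nor needed, are in the scene too. Leave any green look-alike of the part that bears flask_center alone.

How it is judged:
By the outcome, as a careful person would: the job done as asked, in the order asked, and still so for the second after the job is handed in, with the robot touching nothing.
It also fails if it takes over 58 s, if anything falls off the work surface, if the arm or the gripper's body presses on something with over 40 N, if the wrist force passes 120 N, or if a joint passes its speed limit or range.

### The arm

A 6-joint arm with a two-finger parallel gripper is mounted at the origin on the work surface. World frame = base frame: x ahead of the robot, y to its left, z up, the work surface at z = 0. Lengths are in mm, angles in rad, forces in N, time in s.
With the tool pointing down it reaches from about 275 to 750 mm from the base axis. Payload 10.2 kg.
Tool frame: the origin (TCP) lies midway between the tips of the shut fingers; the grasp point (between the pads) lies 19 mm behind it; z points along the fingers, y is the direction in which the jaws open and shut (so a half turn about z gives the same grasp; the last joint's range is limited). The gripper opens to 85 mm and grips with 20 to 120 N. Pads are 22 mm wide; open, the fingers measure 114 mm over their backs; the gripper's body (76 mm by 85 mm) begins 54 mm behind the grasp point. The pads swing forward as they close: fully open they stand 13 mm farther back than shut.
Start: joints at [-1.367, 0.313, 1.498, -0, 1.331, -0.223], TCP at [217.317, -477.917, 231.294] pointing down, gripper open.
Joint ranges: [-2.94, 2.94], [-0.97, 2.17], [0.19, 2.56], [-1.23, 4.37], [0.02, 3.11], [-2.88, 2.88]. Speed limits (rad/s): [2.39, 2.39, 3.01, 3.14, 3.14, 3.14].

### API

Orientations are given as a unit quaternion [w, x, y, z].
In Python, from rig import sense, optics, ctrl gives the robot as it stands.
- The arm moves only by the tool play_rows, never from a script. Its argument "plan" is a list of rows, each a list of 7 numbers: the shift along the world's x, y, z in mm, then the turn, a rotation vector about the world's x, y, z in rad, then the opening, from -1 (shut) to 1 (fully open), so that 0 is half open. A call has 1 to 5 rows; each row shifts and turns the pose as measured when the row begins; what a row does not reach is not made up. A row lasts 1/12 s, in which the tool goes at most 41.7 mm and 7.16 degrees, less where a joint would pass 70% of its speed; a pose out of reach is approached as far as the arm can. A call is refused whole if a number of a shift passes 41.7 or a number of a turn 0.125, either way. A call with a gripper value outside its range is refused whole. The fingers move at their own pace and stop on an object; "grip_force" is the grip in N (left out, the last holds). Time passes only in rows, so rows that do not move let the fingers close. It gives the time, the measured TCP pose, the force and the opening at its end, in the units of the state.
- sense(): the state, without advancing time (a new reading comes with each control period).
- optics.capture(name): name is "scene" or "top" or "wrist"; returns a dict with "img" (384x512x3 uint8, blue, green, red), "fx", "fy", "cx", "cy" (pixels), "dist" ([k1, k2, p1, p2, k3] as OpenCV has them; the pictures are not rectified), "world_to_cam" (4x4, takes a point from world to camera coordinates). Camera axes: x right, y up, looking along -z (the intrinsics and any distortion apply to the point x, -y, -z); pixel columns grow to the right and rows downward; lengths in mm; the calibration is good to about 2 mm. A picture is of the moment at which its call begins. There is no depth.
- ctrl.finish_job(): hands the job in, once; it reports no verdict.
The state is a dict: "time_s": time; "joints": joint angles; "dq": joint speeds; "tau": joint torques, N m; "eef_pos": TCP position; "ee_rot": TCP orientation; "force": force on the tool from outside, world axes, zero at the start; "wrist_torque": the same for the moment, N m; "grip_width": opening from 0.0 (shut) to 1.0 (fully open).
Only numpy, scipy, OpenCV 4.12 (cv2) and the standard library are available. Lean on these libraries where they do the work, as an engineer would, in place of code of your own. Each camera call takes 0.05 s, during which the arm holds its last target. There are 200 camera calls.

## Working session

There is one attempt and no reset: what is moved stays moved. The work goes in short steps, Python scripts to look and compute and a tool call to move; the robot and the scene stay as the last step left them, time stands still between calls to the robot, and variables do not carry over. Pictures are saved under pics/ and viewed, about 8 in all and at most 12, crops included, and the job is handed in when it is done.

Besides the shell and the picture viewer there is one more tool, called after ">>>" in YAML: its name, and indented under it one key for each argument. play_rows: Moves the arm, as the interface text tells. Its arguments: {"type":"object","properties":{"plan":{"type":"array"},"grip_force":{"type":"number"}},"required":["plan"]}

```bash
mkdir -p pics; ls; cat > h.py <<'E'
import numpy as np, cv2
from rig import sense, optics, ctrl
def cap(n,save=None):
    c=optics.capture(n)
    if save: cv2.imwrite('pics/'+save,c['img'])
    return c
def K(c): return np.array([[c['fx'],0,c['cx']],[0,c['fy'],c['cy']],[0,0,1.]])
def ray(c,u,v):
    p=cv2.undistortPoints(np.array([[[u,v]]],float),K(c),np.array(c['dist'],float))[0,0]
    M=np.array(c['world_to_cam']);R=M[:3,:3];t=M[:3,3]
    d=R.T@np.array([p[0],-p[1],-1.]);return -R.T@t,d/np.linalg.norm(d)
def onz(c,u,v,z):
    o,d=ray(c,u,v);return o+d*(z-o[2])/d[2]
def tri(*rs):
    A=np.zeros((3,3));b=np.zeros(3)
    for o,d in rs:
        P=np.eye(3)-np.outer(d,d);A+=P;b+=P@o
    x=np.linalg.solve(A,b);return x,[np.linalg.norm(np.cross(x-o,d)) for o,d in rs]
def proj(c,X):
    M=np.array(c['world_to_cam']);q=M[:3,:3]@np.array(X,float)+M[:3,3]
    return cv2.projectPoints(np.array([[q[0],-q[1],-q[2]]]),np.zeros(3),np.zeros(3),K(c),np.array(c['dist'],float))[0][0,0]
E
python3 - <<'E'
from h import *
for n in('scene','top'):
    c=cap(n); cv2.imwrite(f'pics/{n}0.png',cv2.resize(c['img'],(800,600),interpolation=cv2.INTER_CUBIC))
    o,d=ray(c,256,192);print(n,o,d,c['fx'])
E
```

```text
pics
scene [1563.15984488  499.21376695  786.87531747] [-0.74498787 -0.38955501 -0.54151636] 417.1162787075955
top [ 443.45070943   25.76865506 1403.42220689] [ 1.05104505e-01 -3.60850318e-04 -9.94461117e-01] 366.4563115358214
```

View pics/scene0.png

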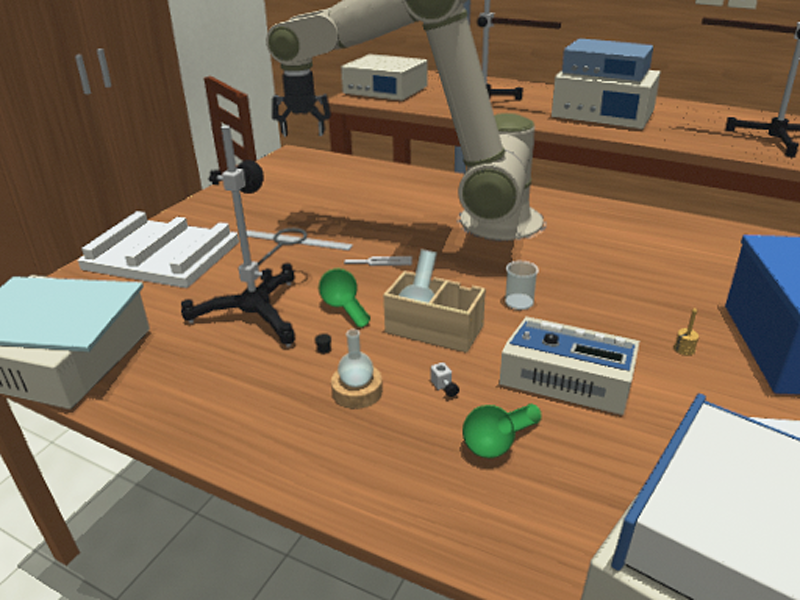

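View pics/top0.png

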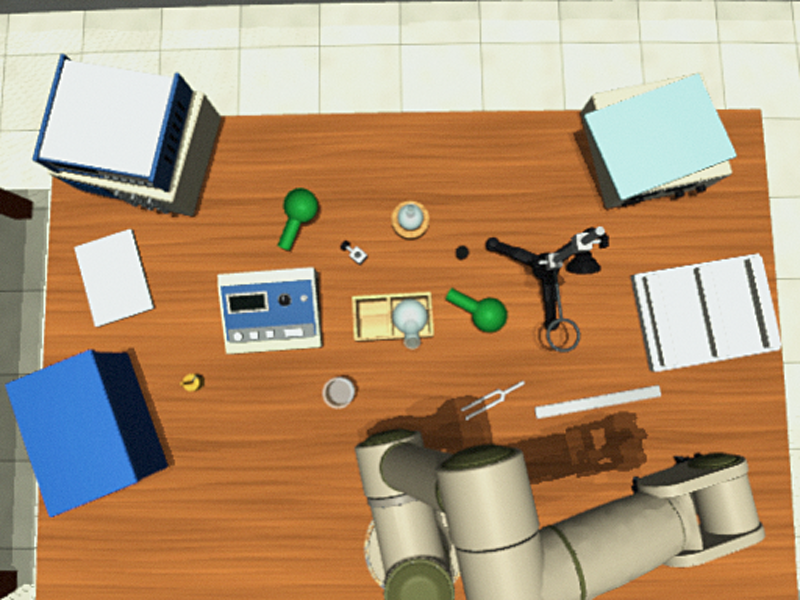

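Both views show the same things. In the top view (800x600), the flask candidates are the clear large flask in the box at (410,318), the clear small one in its cork ring at (410,218), and green look-alikes at (300,208) and (490,315). I choose the clear one in the plywood box. The ring is at (560,335), with the keys at (238..300,335). Next is a close crop to check the choice and measure.

```bash
python3 - <<'E'
from h import *
t=cap('top','t1.png');s=cap('scene','s1.png')
def crop(im,x0,y0,w,h,k): return cv2.resize(im[y0:y0+h,x0:x0+w],(w*k,h*k),interpolation=cv2.INTER_CUBIC)
a=crop(t['img'],220,180,66,50,6)   # box top
b=crop(t['img'],336,180,66,50,6)   # ring top
d=crop(s['img'],240,150,66,50,6) # box scene
e=crop(s['img'],150,135,66,50,6) # ring scene
cv2.imwrite('pics/crop1.png',np.vstack([np.hstack([a,b]),np.hstack([d,e])]))
im=t['img'];hsv=cv2.cvtColor(im,cv2.COLOR_BGR2HSV)
m=cv2.inRange(hsv[170:228,135:210],(100,100,60),(125,255,255));ys,xs=np.nonzero(m);print('panel',xs.min()+135,xs.max()+135,ys.min()+170,ys.max()+170)
g=crop(im,135,165,75,65,8);cv2.imwrite('pics/gen.png',g)
E
```

```text
panel 142 201 179 216
```

View pics/crop1.png

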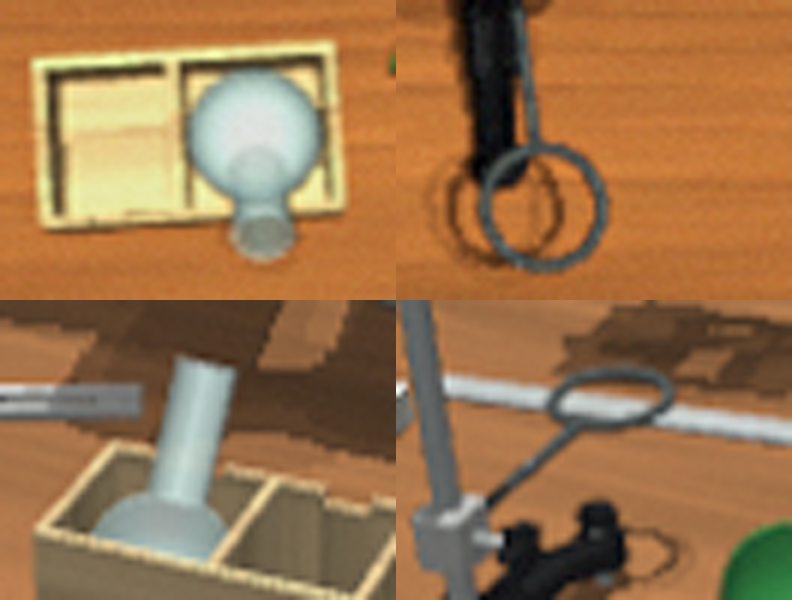

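View pics/gen.png

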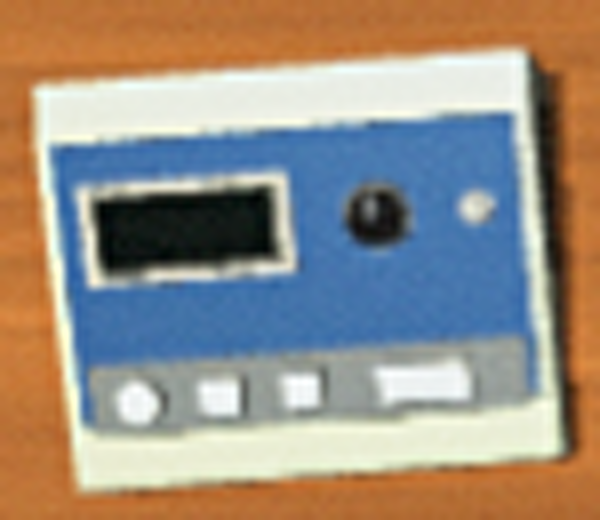

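The crops confirm the clear flask in the box: its mouth is at top (264,219) and scene (274,161) in native pixels, and its bulb is at top (263,203). The ring is at top (360,214) and scene (186,152). The keys are also visible, with round reset at (152,215) and long start at (188,213).

```bash
python3 - <<'E'
from h import *
t=cap('top');s=cap('scene')
T=lambda x,y:((x)/6-.42+220,(y)/6-.42+180)
S=lambda x,y:((x)/6-.42+240,(y-300)/6-.42+150)
R=lambda x,y:((x-396)/6-.42+336,y/6-.42+180)
RS=lambda x,y:((x-396)/6-.42+150,(y-300)/6-.42+135)
G=lambda x,y:(x/8-.44+135,y/8-.44+165)
np.set_printoptions(precision=1,suppress=True)
print('ring',tri(ray(t,*R(543,207)),ray(s,*RS(612,400))),onz(t,*R(543,207),110),onz(s,*RS(612,400),110))
print('ringarm',onz(t,*R(520,5),110))
print('mouth',tri(ray(t,*T(263,232)),ray(s,*S(206,366))))
print('bulb z60',onz(t,*T(256,136),55))
P=[onz(t,*T(*p),92) for p in((32,60),(338,42),(347,212),(42,230))];print('box',P)
for n,p in(('reset',(138,402)),('a',(220,397)),('b',(301,390)),('start',(425,382)),):print(n,onz(t,*G(*p),52))
for p in((35,88),(528,50)):print('back',onz(t,*G(*p),80))
for p in((83,490),(565,457)):print('front',onz(t,*G(*p),40))
st=sense();print(st)
w=cap('wrist');print(ray(w,256,192),w['fx'])
E
```

```text
ring (array([ 495.5, -340.9,  107.6]), [np.float64(1.3015659847338557), np.float64(1.3015659847338399)]) [ 496.  -341.4  110. ] [ 499.1 -336.4  110. ]
ringarm [ 616.2 -332.9  110. ]
mouth (array([485.2,   2.3, 142.4]), [np.float64(1.1479292479293974), np.float64(1.1479292479293346)])
bulb z60 [547.6   2.8  55. ]
box [array([592.6, 137.2,  92. ]), array([600.6, -46.8,  92. ]), array([498.5, -50. ,  92. ]), array([490.5, 131.9,  92. ])]
reset [507.4 412.1  52. ]
a [509.2 373.9  52. ]
b [511.9 336.3  52. ]
start [514.7 278.8  52. ]
back [650.6 453.6  80. ]
back [664.4 226.9  80. ]
front [467.4 440.8  40. ]
front [479.6 215.8  40. ]
{'time_s': 0.3, 'joints': array([-1.4,  0.3,  1.5, -0. ,  1.3, -0.2]), 'dq': array([ 0., -0., -0., -0., -0., -0.]), 'tau': array([ -0. , -41.2, -26. ,  -0. ,   0. ,  -0. ]), 'eef_pos': array([ 217.3, -477.8,  231.1]), 'ee_rot': array([-0. ,  1. ,  0.2, -0. ]), 'force': array([-0.1,  1. , -0.5]), 'wrist_torque': array([-0. ,  0. , -0.1]), 'grip_width': 1.0006883520654248}
(array([ 278.5, -449.2,  374.2]), array([-0.2, -0.1, -1. ])) 345.56293533838266
```

```bash
cat >> h.py <<'E'
from scipy.spatial.transform import Rotation as Ro
np.set_printoptions(precision=4,suppress=True)
def rot(q=None):
    q=sense()['ee_rot'] if q is None else q
    return Ro.from_quat([q[1],q[2],q[3],q[0]])
def target(tilt,yaw,sgn=1):
    z=np.array([np.sin(tilt)*np.cos(yaw),np.sin(tilt)*np.sin(yaw),-np.cos(tilt)])
    y=sgn*np.array([-np.sin(yaw),np.cos(yaw),0]);return Ro.from_matrix(np.c_[np.cross(y,z),y,z])
def turn(Rt): return (Rt*rot().inv()).as_rotvec()
E
python3 - <<'E'
from h import *
s=sense();print(s['ee_rot'],rot().as_matrix())
w=cap('wrist');Rm=rot().as_matrix();o,d=ray(w,w['cx'],w['cy']);print('cam in tool',Rm.T@(o-s['eef_pos']),Rm.T@d)
for sg in(1,-1):print(sg,turn(target(np.radians(35),np.radians(2.5),sg)),turn(target(0,0,sg)))
E
```

```text
[-0.0001  0.9773  0.2118 -0.    ] [[ 0.9103  0.414  -0.0001]
 [ 0.414  -0.9103  0.0003]
 [ 0.0001 -0.0003 -1.    ]]
cam in tool [  67.6209   -0.7626 -143.031 ] [-0.2621 -0.0001  0.965 ]
1 [-0.8256 -0.1981  2.6434] [-0.     -0.0003  2.7148]
-1 [ 0.143  -0.5976 -0.3712] [-0.0002  0.     -0.4268]
```

>>> play_rows:
  plan:
    - [15, 32, 15, 0.0095, -0.04, -0.025, 1]
    - [15, 32, 15, 0.0095, -0.04, -0.025, 1]
    - [15, 32, 15, 0.0095, -0.04, -0.025, 1]
    - [15, 32, 15, 0.0095, -0.04, -0.025, 1]
    - [15, 32, 15, 0.0095, -0.04, -0.025, 1]
  grip_force: 50

```text
time_s: 0.82
eef_pos: [292.5, -314.5, 303.9]
ee_rot: [-0.007, 0.984, 0.144, 0.106]
force: [0.2, -0.3, -0.4]
grip_width: 1.001
```

>>> play_rows:
  plan:
    - [15, 32, 0, 0.0095, -0.04, -0.025, 1]
    - [15, 32, 0, 0.0095, -0.04, -0.025, 1]
    - [15, 32, 0, 0.0095, -0.04, -0.025, 1]
    - [15, 32, 0, 0.0095, -0.04, -0.025, 1]
    - [15, 32, 0, 0.0095, -0.04, -0.025, 1]

```text
time_s: 1.23
eef_pos: [369.9, -147.6, 308.0]
ee_rot: [-0.006, 0.974, 0.076, 0.214]
force: [1.0, -0.2, 0.0]
grip_width: 1.003
```

>>> play_rows:
  plan:
    - [15, 32, -20, 0.0095, -0.04, -0.025, 1]
    - [15, 32, -20, 0.0095, -0.04, -0.025, 1]
    - [15, 32, -20, 0.0095, -0.04, -0.025, 1]
    - [15, 32, -20, 0.0095, -0.04, -0.025, 1]
    - [0, 0, 0, 0, 0, 0, 1]

```text
time_s: 1.65
eef_pos: [430.5, -8.4, 227.6]
ee_rot: [-0.006, 0.954, 0.022, 0.3]
force: [0.2, 0.3, 0.1]
grip_width: 1.0
```

Works well. Now a wrist look, with the predicted flask points marked.

```bash
python3 - <<'E'
from h import *
w=cap('wrist','w1.png');im=cv2.resize(w['img'],None,fx=1.5,fy=1.5)
b=np.array([549,3,50.5]);a=target(np.radians(35),np.radians(2.5)).as_matrix()[:,2]*-1
for X in(b,b+90*a,b+112.5*a):
    p=proj(w,X);print(p);cv2.drawMarker(im,tuple(int(v*1.5) for v in p),(0,0,255),0,10,1)
cv2.imwrite('pics/w1b.png',im)
s=sense();print(s['eef_pos'],s['joints'],turn(target(np.radians(35),np.radians(2.5),-1)))
E
```

```text
[246.7127 167.4596]
[245.1895 189.7973]
[244.6467 197.7774]
[430.8302 -10.8416 229.3327] [-0.4794 -0.2057  2.1812  0.4726  0.6768  0.747 ] [ 0.0029 -0.0006 -0.002 ]
```

View pics/w1b.png

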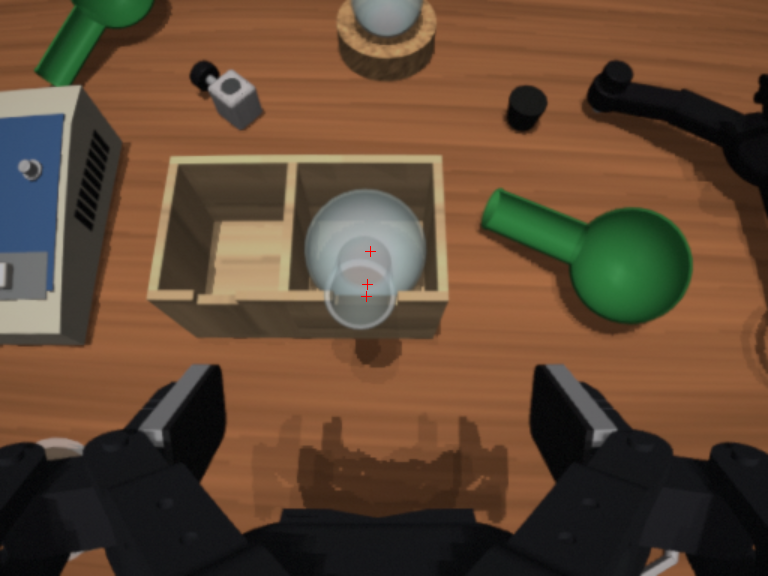

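The wrist picture shows the clear flask in the right-hand box cell: mouth circle centre at native (240.7,195.5), bulb at (243.5,164). Both are about 2 mm towards +y of my prediction. The jaws straddle the neck symmetrically.

```bash
python3 - <<'E'
from h import *
w=cap('wrist');t=cap('top');s=cap('scene')
print(tri(ray(t,263.4,218.2),ray(s,273.9,160.6),ray(w,240.4,195.2)))
o,d=ray(w,243.2,163.8);print('bulb',o+d*(50.5-o[2])/d[2])
E
```

```text
(array([486.1885,   1.9263, 143.0197]), [np.float64(0.7409492910327222), np.float64(1.8653653432964263), np.float64(1.5095751022270751)])
bulb [554.2604   4.1592  50.5   ]
```

>>> play_rows:
  plan:
    - [12, 5, -22, 0, 0, 0, 1]
    - [15, 4, -22, 0, 0, 0, 1]
    - [16, 3, -22, 0, 0, 0, 1]
    - [16, 2, -22, 0, 0, 0, 1]
    - [0, 0, 0, 0, 0, 0, 1]

```text
time_s: 2.27
eef_pos: [496.8, -13.4, 147.3]
ee_rot: [0.004, 0.951, 0.012, 0.308]
force: [-1.2, 0.7, 0.3]
grip_width: 1.003
```

```bash
python3 - <<'E'
from h import *
s=sense();print(s['eef_pos'],s['joints'],s['dq'],turn(target(np.radians(35),np.radians(2.2),-1)))
E
```

```text
[496.8437 -13.3717 147.3432] [-0.3795  0.1054  2.1566  0.6626  0.36    0.6024] [-0.0568 -0.0925 -0.0194 -0.0829  0.0738  0.0693] [0.0144 0.015  0.0181]
```

>>> play_rows:
  plan:
    - [0, 5, 0, 0.005, 0.065, 0.006, 1]
    - [0, 6, 0, 0.005, 0.065, 0.006, 1]
    - [0, 5, -3, 0.004, 0.06, 0.006, 1]
    - [0, 0, 0, 0, 0, 0, 1]
    - [0, 0, 0, 0, 0, 0, 1]

```text
time_s: 2.68
eef_pos: [497.1, -7.6, 149.1]
ee_rot: [-0.002, 0.977, 0.011, 0.214]
force: [0.2, 0.3, -0.2]
grip_width: 1.0
```

```bash
python3 - <<'E'
from h import *
s=sense();print(s['eef_pos'],s['joints'],s['force'],turn(target(np.radians(25),np.radians(2.2),-1)))
E
```

```text
[497.1064  -7.5687 149.0642] [-0.3281  0.1482  2.0156  0.2633  0.5853  1.0287] [ 0.1692  0.3231 -0.1589] [ 0.0003 -0.0044  0.0154]
```

>>> play_rows:
  plan:
    - [2, 4, -8, 0, 0, 0.004, 1]
    - [2, 4, -8, 0, 0, 0.004, 1]
    - [2, 4, -8, 0, 0, 0.004, 1]
    - [2, 4, -6, 0, 0, 0, 1]
    - [0, 0, 0, 0, 0, 0, 1]

```text
time_s: 3.1
eef_pos: [504.6, 6.4, 118.1]
ee_rot: [-0.003, 0.976, 0.015, 0.218]
force: [-0.3, 0.9, 0.3]
grip_width: 1.004
```

```bash
python3 - <<'E'
from h import *
s=sense();print(s['eef_pos'],s['joints'],s['force'],turn(target(np.radians(25),np.radians(2.2),-1)))
E
```

```text
[504.5559   6.3963 118.1428] [-0.2891  0.217   2.0351  0.2858  0.4868  1.026 ] [-0.3057  0.8675  0.3372] [0.0013 0.0025 0.0089]
```

>>> play_rows:
  plan:
    - [0, -2, -4, 0, 0, 0.004, 1]
    - [0, -2, -3, 0, 0, 0.004, 0.3]
    - [0, 0, 0, 0, 0, 0, 0]
    - [0, 0, 0, 0, 0, 0, 0]
    - [0, 0, 0, 0, 0, 0, 0]
  grip_force: 30

```text
time_s: 3.52
eef_pos: [504.0, 1.9, 109.9]
ee_rot: [-0.004, 0.976, 0.019, 0.217]
force: [-0.7, -0.6, 0.1]
grip_width: 0.501
```

```bash
python3 - <<'E'
from h import *
s=sense();print(s['eef_pos'],s['force'],s['grip_width'],turn(target(np.radians(25),np.radians(2.2),-1)))
w=cap('wrist');cv2.imwrite('pics/w2.png',w['img'])
E
```

```text
[504.0033   1.9144 109.8847] [-0.7321 -0.6102  0.0773] 0.5005007838799678 [ 0.0011  0.002  -0.    ]
```

View pics/w2.png

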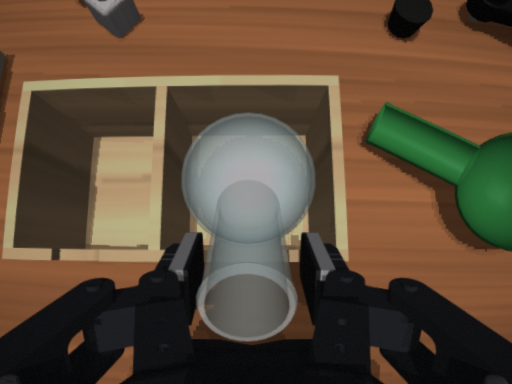

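The wrist view shows the neck between the pads, with gaps of about 10 px left and 14 px right, and the mouth at (247,302). Closing now with a 1 mm shift.

>>> play_rows:
  plan:
    - [0, 1, 1, 0, 0, 0, -0.1]
    - [0, 0, 0, 0, 0, 0, -0.2]
    - [0, 0, 0, 0, 0, 0, -0.4]
    - [0, 0, 0, 0, 0, 0, -0.5]
    - [0, 0, 0, 0, 0, 0, -0.6]
  grip_force: 35

```text
time_s: 3.98
eef_pos: [504.2, 3.0, 111.7]
ee_rot: [-0.003, 0.976, 0.019, 0.218]
force: [-0.2, 0.1, -0.4]
grip_width: 0.39
```

>>> play_rows:
  plan:
    - [0, 0, 0, 0, 0, 0, -1]
    - [0, 0, 0, 0, 0, 0, -1]
    - [0, 0, 3, 0, 0, 0, -1]
    - [0, 0, 5, 0, 0, 0, -1]
    - [0, 0, 8, 0, 0, 0, -1]

```text
time_s: 4.4
eef_pos: [503.2, 3.3, 127.1]
ee_rot: [-0.004, 0.976, 0.019, 0.216]
force: [0.5, 0.4, -1.7]
grip_width: 0.386
```

>>> play_rows:
  plan:
    - [0, 0, 16, 0, 0, 0, -1]
    - [0, 0, 20, 0, 0, 0, -1]
    - [0, 0, 22, 0, 0, 0, -1]
    - [0, 0, 25, 0, 0, 0, -1]
    - [0, 0, 25, 0, 0, 0, -1]

```text
time_s: 4.82
eef_pos: [500.5, 3.6, 239.4]
ee_rot: [-0.004, 0.977, 0.018, 0.213]
force: [0.3, 0.5, -0.9]
grip_width: 0.393
```

```bash
python3 - <<'E'
from h import *
s=sense();print(s['eef_pos'],s['joints'],s['force'],s['grip_width'])
print(turn(target(0,0,-1)))
c=cap('scene');w=cap('wrist')
im=c['img'];x=np.hstack([w['img'][:, :],cv2.resize(im[60:240,170:350],(384,384),interpolation=cv2.INTER_CUBIC)])
cv2.imwrite('pics/lift.png',cv2.resize(x,(798,342)))
E
```

```text
[500.5191   3.5935 239.4292] [-0.3004  0.0333  1.8749  0.1874  0.8346  1.1354] [ 0.2779  0.5048 -0.8515] 0.3925107186286925
[-0.0082  0.4292 -0.0365]
```

View pics/lift.png

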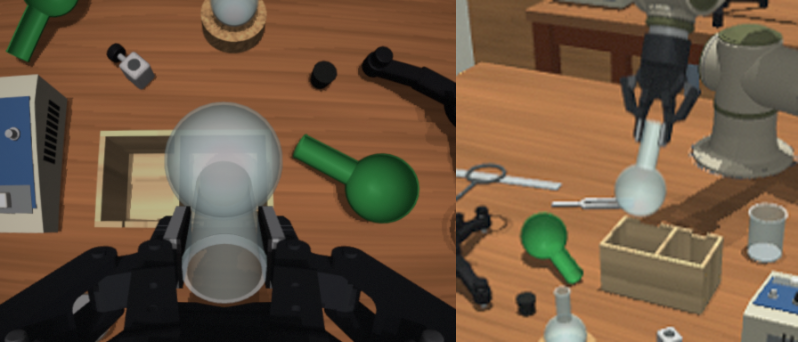

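The flask is held: the wrist half shows the bulb at (223,160) and mouth at (224,267), the scene half shows it clear of the box.

```bash
python3 - <<'E'
from h import *
s=sense();w=cap('wrist');t=cap('top')
R=rot();p=s['eef_pos'];k=1/.8906
from scipy.optimize import least_squares
ob,db=ray(w,223*k,160*k);om,dm=ray(w,224*k,267*k)
f=w['fx'];rb=58*k;dB=42.5/np.sin(np.arctan(rb/f))
# depths: unknown lb,lm ; constraint length 112.5, lb~dB, lm from mouth width
lm0=34*f/(82*k)
g=lambda q:[(np.linalg.norm(ob+q[0]*db-om-q[1]*dm)-112.5)/1,(q[0]-dB)/4,(q[1]-lm0)/4]
q=least_squares(g,[dB,lm0]).x;print(dB,lm0,q)
B=ob+q[0]*db;M=om+q[1]*dm;a=(M-B)/np.linalg.norm(M-B)
print('B',B,'M',M,'axis',a,'tool: B',R.inv().apply(B-p),'axis',R.inv().apply(a))
print('speaker',onz(t,373,167.7,300),'boss',onz(t,384,150,420))
rv=turn(target(np.radians(-10),-np.pi/2,-1));print(rv,np.linalg.norm(rv))
E
```

```text
229.4824081185103 127.60712081976051 [226.5086 129.9946]
B [548.8567   6.6043 178.4997] M [485.2796   3.7545 271.5128] axis [-0.5641 -0.0253  0.8253] tool: B [15.5628 -1.7134 77.6911] axis [-0.169   0.004  -0.9856]
speaker [ 629.2615 -333.4459  300.    ] boss [ 657.7485 -327.2085  420.    ]
[ 0.4669  0.485  -1.5543] 1.6938704338069397
```

>>> play_rows:
  plan:
    - [0, -10, 14, 0.031, 0.032, -0.104, -1]
    - [0, -19, 14, 0.031, 0.032, -0.104, -1]
    - [0, -19, 14, 0.031, 0.032, -0.104, -1]
    - [0, -19, 12, 0.031, 0.032, -0.104, -1]
    - [0, -19, 0, 0.031, 0.032, -0.104, -1]

```text
time_s: 5.43
eef_pos: [496.2, -81.6, 288.1]
ee_rot: [-0.029, 0.958, -0.258, 0.121]
force: [-0.1, -0.4, 0.1]
grip_width: 0.389
```

>>> play_rows:
  plan:
    - [0, -19, 0, 0.031, 0.032, -0.104, -1]
    - [0, -19, 0, 0.031, 0.032, -0.104, -1]
    - [0, -19, 0, 0.031, 0.032, -0.104, -1]
    - [0, -19, 0, 0.031, 0.032, -0.104, -1]
    - [0, -19, 0, 0.031, 0.032, -0.104, -1]

```text
time_s: 5.85
eef_pos: [494.1, -180.2, 283.1]
ee_rot: [-0.051, 0.854, -0.517, 0.018]
force: [0.4, 0.3, 0.0]
grip_width: 0.388
```

```bash
python3 - <<'E'
from h import *
s=sense();print(s['eef_pos'],s['joints'],s['force'],s['grip_width'])
print(turn(target(np.radians(-10),-np.pi/2,-1)))
E
```

```text
[ 494.1439 -180.2383  283.1312] [-0.6252  0.2527  1.4459  0.1063  1.4158  2.0201] [0.3772 0.3134 0.0397] 0.38768158846944634
[ 0.1239  0.1407 -0.4706]
```

>>> play_rows:
  plan:
    - [0, -20, 3, 0.026, 0.029, -0.096, -1]
    - [0, -20, 3, 0.026, 0.029, -0.096, -1]
    - [0, -20, 3, 0.026, 0.029, -0.096, -1]
    - [0, -20, 3, 0.026, 0.029, -0.096, -1]
    - [0, -15, 3, 0.02, 0.025, -0.09, -1]

```text
time_s: 6.27
eef_pos: [492.1, -279.6, 290.9]
ee_rot: [0.063, -0.693, 0.715, 0.073]
force: [0.0, -0.3, -0.8]
grip_width: 0.386
```

>>> play_rows:
  plan:
    - [0, 0, 0, 0, 0, 0, -1]
    - [0, 0, 0, 0, 0, 0, -1]

```text
time_s: 6.43
eef_pos: [491.4, -282.7, 287.5]
ee_rot: [0.063, -0.69, 0.717, 0.076]
force: [-0.4, 0.8, -0.7]
grip_width: 0.388
```

```bash
python3 - <<'E'
from h import *
s=sense();print(s['eef_pos'],s['joints'],s['force'],s['grip_width'])
print(turn(target(np.radians(-10),-np.pi/2,-1)))
w=cap('wrist','w3.png');c=cap('scene','s3.png');t=cap('top','t3.png')
for n,cc in(('w',w),('s',c),('t',t)):print(n,proj(cc,[497,-339,110]),proj(cc,s['eef_pos']))
x=np.hstack([w['img'],cv2.resize(c['img'][70:190,120:240],(384,384),interpolation=cv2.INTER_CUBIC)])
cv2.imwrite('pics/near.png',cv2.resize(x,(798,342),interpolation=cv2.INTER_AREA))
E
```

```text
[ 491.3829 -282.6955  287.5125] [-0.7876  0.4477  1.1738  0.1282  1.6698  2.3966] [-0.4103  0.7691 -0.6557] 0.3875709096374257
[-0.0216 -0.0221  0.0375]
w [238.6847  68.0848] [253.3401 246.9304]
s [185.3278 150.8659] [194.5698 105.5335]
t [359.3983 213.8112] [357.3386 213.2768]
```

View pics/near.png

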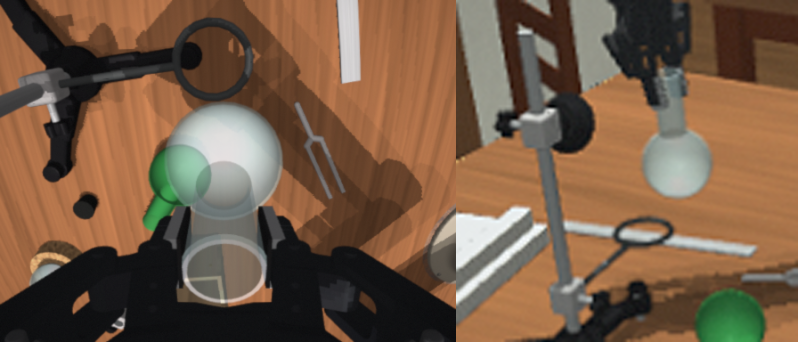

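The wrist half shows the ring at (212,59) and the bulb at (224,160). In the scene half the flask looks nearly upright.

```bash
python3 - <<'E'
from h import *
s=sense();w=cap('wrist');t=cap('top');c=cap('scene')
k=1/.8906
print('ring',tri(ray(w,212.5*k,59*k),ray(t,360.1,214.1),ray(c,185.6,151.3)),onz(w,212.5*k,59*k,110))
R=rot();p=s['eef_pos']
print('B,axis by tool',p+R.apply([15.56,-1.71,77.69]),R.apply([-.169,.004,-.9856]))
bs=(120+(677-456)/342*120,70+162/342*120)
print('B tri',tri(ray(w,224*k,160*k),ray(c,*bs)))
B=p+R.apply([15.56,-1.71,77.69]);print('vertical in scene',proj(c,B),proj(c,B+[0,0,80]))
# neck edges in native scene image, left/right in rows
g=cv2.cvtColor(c['img'],cv2.COLOR_BGR2HSV)
for r in range(96,120,3):
    row=c['img'][r,180:215].astype(int);print(r,(row.sum(1)//3).tolist())
E
```

```text
ring (array([ 496.4917, -339.942 ,  108.4137]), [np.float64(1.2332046873521034), np.float64(1.9504652984432604), np.float64(1.3671900115997835)]) [ 497.4801 -339.413   110.    ]
B,axis by tool [ 491.6385 -281.8609  209.2623] [ 0.0155 -0.0245  0.9996]
B tri (array([ 490.8432, -279.537 ,  211.3192]), [np.float64(0.060341235182784225), np.float64(0.06034123518299036)])
vertical in scene [196.9149 127.3653] [194.6865 105.0952]
96 [22, 25, 43, 17, 23, 30, 27, 26, 26, 34, 64, 95, 122, 135, 118, 121, 134, 128, 99, 78, 100, 132, 130, 131, 129, 122, 115, 102, 88, 84, 78, 64, 44, 42, 40]
99 [116, 117, 121, 121, 114, 66, 26, 32, 30, 43, 76, 82, 88, 132, 122, 115, 113, 111, 93, 65, 76, 105, 120, 120, 120, 119, 120, 120, 119, 118, 120, 120, 119, 122, 124]
102 [124, 122, 121, 121, 121, 112, 64, 27, 29, 32, 43, 76, 83, 89, 129, 119, 112, 111, 102, 72, 50, 96, 118, 117, 117, 119, 117, 120, 122, 122, 121, 119, 121, 121, 120]
105 [123, 123, 123, 124, 123, 126, 117, 66, 26, 24, 24, 43, 77, 90, 106, 133, 128, 126, 122, 118, 120, 125, 123, 122, 122, 122, 121, 120, 118, 120, 119, 119, 120, 119, 121]
108 [134, 135, 132, 132, 132, 131, 131, 130, 129, 122, 117, 115, 125, 131, 132, 130, 129, 128, 123, 115, 119, 123, 124, 124, 124, 124, 127, 126, 125, 127, 125, 125, 126, 126, 125]
111 [130, 128, 129, 130, 133, 134, 135, 137, 136, 136, 131, 118, 125, 128, 130, 132, 132, 131, 129, 121, 122, 127, 131, 129, 129, 129, 129, 127, 126, 126, 127, 126, 126, 125, 125]
114 [126, 126, 127, 127, 129, 130, 129, 129, 129, 129, 126, 123, 122, 128, 128, 126, 128, 127, 125, 120, 120, 137, 141, 132, 132, 131, 131, 131, 130, 131, 131, 130, 130, 130, 129]
117 [121, 121, 120, 122, 122, 124, 124, 123, 139, 160, 159, 138, 124, 121, 124, 123, 124, 127, 134, 141, 153, 158, 155, 148, 162, 159, 139, 130, 128, 127, 127, 126, 128, 127, 127]
```

>>> play_rows:
  plan:
    - [1, -14, 0, -0.008, -0.005, 0, -1]
    - [2, -18, -5, -0.008, -0.005, 0, -1]
    - [1, -16, -10, -0.008, -0.006, 0, -1]
    - [0, -5, -10, 0, 0, 0, -1]
    - [0, 0, 0, 0, 0, 0, -1]

```text
time_s: 7.15
eef_pos: [496.2, -337.7, 263.6]
ee_rot: [0.059, -0.693, 0.716, 0.057]
force: [-0.8, -0.4, -0.9]
grip_width: 0.392
```

>>> play_rows:
  plan:
    - [0, 0, 0, 0, 0, 0, -1]
    - [0, 0, 0, 0, 0, 0, -1]

```text
time_s: 7.32
eef_pos: [495.9, -337.7, 262.5]
ee_rot: [0.06, -0.693, 0.716, 0.058]
force: [-0.1, 0.0, -1.5]
grip_width: 0.391
```

```bash
cat > st.py <<'E'
from h import *
s=sense();R=rot();p=s['eef_pos'];print(s['time_s'],p,s['force'],s['grip_width'])
print('B',p+R.apply([15.56,-1.71,77.69]),'axis',R.apply([-.169,.004,-.9856]))
E
python3 st.py
```

```text
7.3167 [ 495.8738 -337.7034  262.5385] [-0.0653  0.0198 -1.5081] 0.3914714936237535
B [ 497.4215 -340.1764  183.3409] axis [-0.0029  0.0028  1.    ]
```

>>> play_rows:
  plan:
    - [0, 0, -8, 0, 0, 0, -1]
    - [0, 0, -10, 0, 0, 0, -1]
    - [0, 0, -10, 0, 0, 0, -1]
    - [0, 0, -5, 0, 0, 0, -1]
    - [0, 0, 0, 0, 0, 0, -1]

```text
time_s: 7.73
eef_pos: [496.0, -335.9, 226.6]
ee_rot: [0.06, -0.694, 0.715, 0.058]
force: [0.6, -0.0, -0.3]
grip_width: 0.391
```

```bash
python3 st.py; python3 - <<'E'
from h import *
w=cap('wrist','w4.png');c=cap('scene','s4.png')
x=np.hstack([cv2.resize(w['img'][100:340,130:370],(384,384),interpolation=cv2.INTER_CUBIC),cv2.resize(c['img'][90:170,145:225],(384,384),interpolation=cv2.INTER_CUBIC)])
cv2.imwrite('pics/near2.png',x)
E
```

```text
7.7333 [ 496.0389 -335.9341  226.6401] [ 0.5739 -0.0027 -0.2651] 0.39110948799932627
B [ 497.6158 -338.3995  147.4428] axis [-0.0032  0.0028  1.    ]
```

View pics/near2.png

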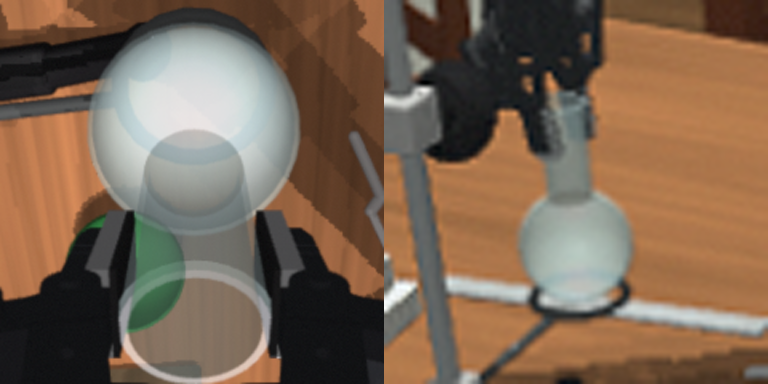

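The wrist half shows the bulb (195,127) with the ring seen through it, centred at about column 193. In the scene half the bulb (577,245) is over the ring (579,298), with the neck upright. Next is a gentle descent.

>>> play_rows:
  plan:
    - [0, -1, -2, 0, 0, 0, -1]
    - [0, 0, -2, 0, 0, 0, -1]
    - [0, 0, -1.5, 0, 0, 0, -1]
    - [0, 0, 0, 0, 0, 0, -1]

```text
time_s: 8.17
eef_pos: [496.7, -337.7, 223.1]
ee_rot: [0.06, -0.694, 0.715, 0.056]
force: [0.4, 0.1, -1.4]
grip_width: 0.389
```

```bash
python3 st.py; sleep 0; python3 -c "
from h import *
print(sense()['wrist_torque'])"
```

```text
8.1667 [ 496.6546 -337.7228  223.08  ] [ 0.3643  0.0796 -1.3534] 0.3887389027943347
B [ 498.4538 -340.4299  143.8953] axis [-0.006   0.0058  1.    ]
[-0.049   0.008  -0.0452]
```

>>> play_rows:
  plan:
    - [-0.7, 0.5, -1, 0.003, 0.003, 0, -1]
    - [0, 0, -1, 0.003, 0.003, 0, -1]
    - [0, 0, -0.5, 0, 0, 0, -1]
    - [0, 0, 0, 0, 0, 0, -1]

```text
time_s: 8.5
eef_pos: [495.9, -337.3, 220.7]
ee_rot: [0.06, -0.694, 0.715, 0.061]
force: [0.5, 0.2, -0.5]
grip_width: 0.387
```

```bash
python3 st.py
```

```text
8.5 [ 495.9145 -337.3172  220.6782] [ 0.5185  0.214  -0.5103] 0.38748203694235966
B [ 497.2177 -339.5383  141.4688] axis [ 0.0003 -0.0003  1.    ]
```

>>> play_rows:
  plan:
    - [0, 0, -1, 0, 0, 0, -1]
    - [0, 0, -0.5, 0, 0, 0, -1]
    - [0, 0, 0, 0, 0, 0, -1]

```text
time_s: 8.75
eef_pos: [496.0, -337.3, 219.1]
ee_rot: [0.06, -0.694, 0.715, 0.061]
force: [0.0, -0.3, -1.5]
grip_width: 0.389
```

```bash
python3 st.py
```

```text
8.75 [ 495.9831 -337.3401  219.0761] [ 0.0294 -0.299  -1.4721] 0.3889424311599168
B [ 497.3002 -339.5695  139.867 ] axis [ 0.0001 -0.0002  1.    ]
```

>>> play_rows:
  plan:
    - [0, 0, -1, 0, 0, 0, -1]
    - [0, 0, 0, 0, 0, 0, -1]

```text
time_s: 8.92
eef_pos: [496.0, -337.4, 218.0]
ee_rot: [0.06, -0.694, 0.715, 0.061]
force: [-0.4, -0.5, -2.1]
grip_width: 0.389
```

```bash
python3 st.py
```

```text
8.9167 [ 495.9861 -337.3775  218.0384] [-0.3733 -0.4505 -2.0999] 0.38879700560601915
B [ 497.3104 -339.6187  138.8298] axis [ 0.     -0.0001  1.    ]
```

>>> play_rows:
  plan:
    - [0, 0, -0.7, 0, 0, 0, -1]
    - [0, 0, 0, 0, 0, 0, -1]

```text
time_s: 9.08
eef_pos: [496.1, -337.6, 217.6]
ee_rot: [0.059, -0.694, 0.715, 0.06]
force: [-0.1, -0.5, 0.0]
grip_width: 0.391
```

>>> play_rows:
  plan:
    - [0, 0, -0.7, 0, 0, 0, -1]
    - [0, 0, 0, 0, 0, 0, -1]

```text
time_s: 9.25
eef_pos: [496.1, -337.9, 217.2]
ee_rot: [0.059, -0.694, 0.715, 0.06]
force: [0.2, -0.4, -0.2]
grip_width: 0.386
```

```bash
python3 st.py; python3 -c "
from h import *
print(sense()['wrist_torque'],sense()['tau'])"
```

```text
9.25 [ 496.0908 -337.8762  217.1979] [ 0.2103 -0.3646 -0.1848] 0.3855526912431929
B [ 497.4894 -340.2544  137.9946] axis [-0.0009  0.0016  1.    ]
[-0.1312  0.0022  0.0151] [  0.2297 -52.3486 -26.3139   0.4274   0.4361  -0.0029]
```

>>> play_rows:
  plan:
    - [0, 0, -0.8, 0, 0, 0, -1]
    - [0, 0, 0, 0, 0, 0, -1]

```text
time_s: 9.42
eef_pos: [496.1, -338.2, 216.8]
ee_rot: [0.059, -0.694, 0.715, 0.059]
force: [-0.5, -0.5, -0.4]
grip_width: 0.387
```

```bash
python3 st.py; python3 - <<'E'
from h import *
print(sense()['wrist_torque'])
w=cap('wrist','w5.png');c=cap('scene','s5.png')
x=np.hstack([cv2.resize(w['img'][100:340,130:370],(384,384),interpolation=cv2.INTER_CUBIC),cv2.resize(c['img'][90:170,145:225],(384,384),interpolation=cv2.INTER_CUBIC)])
cv2.imwrite('pics/near3.png',x)
E
```

```text
9.4167 [ 496.0758 -338.1526  216.8063] [-0.5084 -0.4756 -0.3638] 0.38728769614878256
B [ 497.5017 -340.6031  137.6057] axis [-0.0013  0.0026  1.    ]
[-0.2106  0.0756 -0.0154]
```

View pics/near3.png

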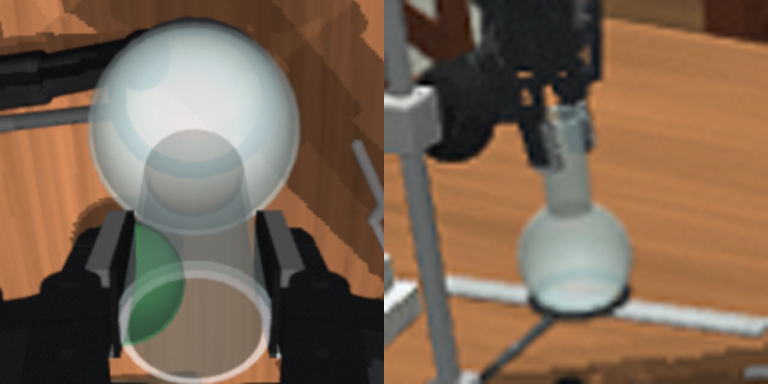

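The flask touches the ring one-sidedly, slipping towards -y with an x-torque of -0.2 Nm. I'll ease it towards -y.

>>> play_rows:
  plan:
    - [0, -1, 0, 0, 0, 0, -1]
    - [0, 0, 0, 0, 0, 0, -1]

```text
time_s: 9.68
eef_pos: [496.1, -338.7, 216.7]
ee_rot: [0.059, -0.694, 0.715, 0.06]
force: [-0.4, -0.5, 1.9]
grip_width: 0.386
```

```bash
echo "print(s['wrist_torque'])">>st.py; python3 st.py
```

```text
9.6833 [ 496.0771 -338.6773  216.7373] [-0.4103 -0.4563  1.9036] 0.38589595441003094
B [ 497.4812 -341.0093  137.5327] axis [-0.001   0.0011  1.    ]
[ 0.0724  0.0678 -0.0023]
```

>>> play_rows:
  plan:
    - [0, -1, -0.5, 0, 0, 0, -1]
    - [0, 0, 0, 0, 0, 0, -1]

```text
time_s: 9.85
eef_pos: [496.1, -339.0, 216.8]
ee_rot: [0.06, -0.694, 0.715, 0.06]
force: [-1.7, 1.4, 0.0]
grip_width: 0.389
```

```bash
python3 st.py
```

```text
9.85 [ 496.1174 -339.0198  216.8314] [-1.6937  1.3524  0.0119] 0.3891037698425565
B [ 497.5247 -341.2298  137.6234] axis [-0.001  -0.0005  1.    ]
[ 0.2066  0.1653 -0.0215]
```

>>> play_rows:
  plan:
    - [-0.5, 0.7, 0, 0, 0, 0, -1]
    - [0, 0, 0, 0, 0, 0, -1]

```text
time_s: 10.02
eef_pos: [495.9, -338.4, 216.7]
ee_rot: [0.06, -0.694, 0.715, 0.06]
force: [0.7, -0.3, 0.3]
grip_width: 0.39
```

```bash
python3 st.py
```

```text
10.0167 [ 495.9071 -338.4307  216.7147] [ 0.7238 -0.2706  0.3061] 0.3902876171175219
B [ 497.3859 -340.6925  137.5095] axis [-0.0019  0.0002  1.    ]
[-0.0844  0.001  -0.0115]
```

>>> play_rows:
  plan:
    - [0, 0, 0, 0, 0, 0, -0.22]
    - [0, 0, 0, 0, 0, 0, -0.18]
    - [0, 0, 0, 0, 0, 0, -0.12]
    - [0, 0, 0, 0, 0, 0, 0]
    - [0, 0, 0, 0, 0, 0, 0.2]
  grip_force: 20

```text
time_s: 10.43
eef_pos: [495.7, -338.5, 216.0]
ee_rot: [0.06, -0.694, 0.715, 0.06]
force: [0.2, -0.1, -0.5]
grip_width: 0.596
```

>>> play_rows:
  plan:
    - [0, 0, 0, 0, 0, 0, 0.4]
    - [0, 0, 0, 0, 0, 0, 0.6]
    - [0, 0, 0, 0, 0, 0, 0.6]
    - [0, 0, 0, 0, 0, 0, 0.6]

```text
time_s: 10.77
eef_pos: [495.7, -338.5, 215.7]
ee_rot: [0.06, -0.694, 0.715, 0.06]
force: [-0.0, 0.1, -1.1]
grip_width: 0.802
```

```bash
python3 st.py; python3 - <<'E'
from h import *
w=cap('wrist','w6.png');c=cap('scene','s6.png')
x=np.hstack([w['img'],cv2.resize(c['img'][90:170,145:225],(384,384),interpolation=cv2.INTER_CUBIC)])
cv2.imwrite('pics/rel.png',cv2.resize(x,(798,342),interpolation=cv2.INTER_AREA))
E
```

```text
10.7667 [ 495.6653 -338.5384  215.7462] [-0.0479  0.1191 -1.0681] 0.8024263539211611
B [ 497.0526 -340.7606  136.5382] axis [-0.0008 -0.0003  1.    ]
[-0.0428  0.0144 -0.0209]
```

View pics/rel.png

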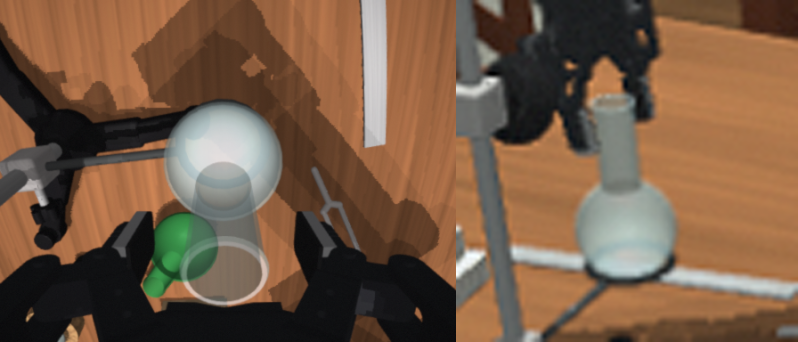

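The flask stands in the ring after release. In the scene half the mouth is at (614,101) and the bulb at (627,229). In the wrist half the mouth is at (224,270) and the bulb at (224,160). Measuring the tilt from these.

```bash
python3 - <<'E'
from h import *
w=cap('wrist');c=cap('scene');k=1/.8906
N=lambda x,y:(145+(x-456)/342*80-.4,90+y/342*80-.4)
Mn=tri(ray(w,224*k-.5,271*k-.5),ray(c,*N(614,101)));B=tri(ray(w,223.5*k-.5,159.5*k-.5),ray(c,*N(627,229)))
a=Mn[0]-B[0];print(Mn,B,a,np.degrees(np.arctan2(a[:2],a[2])))
b=np.array([497,-340.5,140.6])
for h in(0,112.5):print(proj(w,b+[0,0,h])/k,proj(c,b+[0,0,h]),N(627,229),N(614,101))
# neck edges scene
g=cv2.GaussianBlur(cv2.cvtColor(c['img'],cv2.COLOR_BGR2GRAY),(1,1),0).astype(int)
for r in range(116,134,4):print(r,g[r,172:196].tolist())
E
```

```text
(array([ 495.9735, -337.8772,  252.2998]), [np.float64(1.2035242331114466), np.float64(1.203524233111509)]) (array([ 496.4603, -339.285 ,  139.9026]), [np.float64(0.640620095803951), np.float64(0.6406200958039995)]) [ -0.4868   1.4078 112.3972] [-0.2481  0.7176]
[222.8866 158.5268] [184.0408 143.0619] (184.6, 143.1672514619883) (181.55906432748537, 113.22573099415204)
[222.8669 269.3326] [180.445  113.2123] (184.6, 143.1672514619883) (181.55906432748537, 113.22573099415204)
116 [28, 54, 102, 90, 87, 119, 126, 132, 141, 141, 134, 133, 126, 112, 77, 24, 26, 20, 62, 114, 135, 134, 134, 136]
120 [28, 31, 47, 85, 91, 95, 120, 127, 130, 131, 131, 132, 130, 125, 119, 123, 128, 127, 127, 128, 129, 127, 129, 129]
124 [46, 38, 33, 46, 82, 102, 108, 126, 130, 133, 131, 131, 131, 128, 120, 126, 139, 139, 137, 134, 135, 131, 133, 131]
128 [133, 132, 130, 129, 131, 129, 123, 120, 125, 130, 130, 131, 132, 129, 124, 120, 128, 134, 134, 134, 133, 134, 134, 134]
132 [128, 128, 128, 130, 130, 134, 134, 119, 121, 122, 120, 122, 121, 117, 116, 117, 140, 153, 145, 137, 136, 137, 139, 138]
```

Tilt is under 1° and the bulb is at the seat, so placing is good. Now I retreat straight up.

>>> play_rows:
  plan:
    - [0, -1, 10, 0, 0, 0, 0.6]
    - [0, -4, 24, 0, 0, 0, 0.6]
    - [0, -5, 28, 0, 0, 0, 0.6]
    - [0, -5, 30, 0, 0, 0, 0.6]
    - [0, 0, 30, 0, 0, 0, 0.6]

```text
time_s: 11.38
eef_pos: [493.6, -351.9, 338.7]
ee_rot: [0.06, -0.693, 0.715, 0.067]
force: [0.3, -0.1, 0.3]
grip_width: 0.802
```

```bash
python3 - <<'E'
from h import *
s=sense();print(s['eef_pos'],s['joints'],s['force'])
v=turn(target(np.radians(15),np.radians(3),-1));print(v,np.linalg.norm(v),v/17)
c=cap('scene','s7.png')
g=cv2.cvtColor(c['img'],cv2.COLOR_BGR2GRAY)
for r in range(112,134,4):print(r,g[r,172:196].tolist())
E
```

```text
[ 493.607  -351.9451  338.6876] [-0.8605  0.5386  0.9048  0.1157  1.8375  2.3347] [ 0.2617 -0.147   0.3265]
[-0.3363 -0.3633  1.626 ] 1.6996502397623614 [-0.0198 -0.0214  0.0956]
112 [138, 138, 140, 138, 138, 148, 166, 142, 167, 152, 153, 152, 159, 166, 152, 136, 138, 138, 141, 142, 143, 144, 144, 142]
116 [130, 131, 129, 128, 126, 116, 127, 133, 144, 143, 135, 133, 126, 121, 124, 131, 130, 132, 130, 130, 133, 135, 135, 136]
120 [135, 134, 133, 133, 132, 123, 119, 125, 131, 133, 132, 129, 130, 124, 119, 122, 127, 128, 127, 130, 129, 128, 127, 129]
124 [130, 128, 130, 129, 130, 127, 116, 123, 129, 130, 133, 133, 132, 126, 119, 126, 139, 139, 136, 135, 135, 133, 132, 131]
128 [132, 130, 131, 130, 130, 129, 122, 119, 127, 129, 133, 132, 132, 130, 123, 122, 128, 134, 134, 133, 133, 134, 134, 133]
132 [127, 128, 127, 129, 129, 134, 136, 119, 120, 121, 118, 120, 120, 118, 117, 118, 140, 153, 145, 137, 137, 137, 137, 137]
```

>>> play_rows:
  plan:
    - [0, 20, 5, 0, 0, 0, 0.0]
    - [0, 38, 0, -0.02, -0.021, 0.096, -1]
    - [0, 39, 0, -0.02, -0.021, 0.096, -1]
    - [0, 39, 0, -0.02, -0.021, 0.096, -1]
    - [0, 39, 0, -0.02, -0.021, 0.096, -1]
  grip_force: 40

```text
time_s: 11.85
eef_pos: [492.7, -179.1, 353.9]
ee_rot: [-0.049, 0.822, -0.567, -0.008]
force: [0.4, 0.7, 0.2]
grip_width: 0.09
```

>>> play_rows:
  plan:
    - [0, 39, 0, -0.02, -0.021, 0.096, -1]
    - [0, 39, 0, -0.02, -0.021, 0.096, -1]
    - [0, 39, 0, -0.02, -0.021, 0.096, -1]
    - [0, 39, 0, -0.02, -0.021, 0.096, -1]
    - [0, 39, 0, -0.02, -0.021, 0.096, -1]

```text
time_s: 12.27
eef_pos: [489.9, 25.3, 358.1]
ee_rot: [-0.035, 0.938, -0.341, 0.057]
force: [1.2, 0.2, 1.2]
grip_width: -0.001
```

```bash
python3 - <<'E'
from h import *
s=sense();print(s['eef_pos'],s['joints'],s['force'])
v=turn(target(np.radians(15),np.radians(3),-1));print(v)
E
```

```text
[489.9466  25.2811 358.0926] [-0.2164  0.0991  1.4414  0.0536  1.4787  2.0494] [1.1674 0.1616 1.1547]
[-0.1577 -0.139   0.7328]
```

>>> play_rows:
  plan:
    - [0, 38, -10, -0.016, -0.014, 0.074, -1]
    - [0, 38, -10, -0.016, -0.014, 0.074, -1]
    - [0, 38, -12, -0.016, -0.014, 0.074, -1]
    - [0, 38, -15, -0.016, -0.014, 0.074, -1]
    - [0, 38, -15, -0.016, -0.014, 0.074, -1]

```text
time_s: 12.68
eef_pos: [488.2, 224.2, 302.9]
ee_rot: [-0.021, 0.983, -0.147, 0.105]
force: [0.7, -0.2, 0.2]
grip_width: 0.001
```

>>> play_rows:
  plan:
    - [0, 37, -18, -0.016, -0.014, 0.074, -1]
    - [0, 37, -18, -0.016, -0.014, 0.074, -1]
    - [0, 37, -18, -0.016, -0.014, 0.074, -1]
    - [0, 35, -18, -0.016, -0.014, 0.074, -1]
    - [0, 20, -18, -0.014, -0.012, 0.067, -1]

```text
time_s: 13.1
eef_pos: [486.0, 399.0, 215.6]
ee_rot: [-0.009, 0.988, 0.049, 0.144]
force: [1.0, -0.5, 0.0]
grip_width: -0.0
```

>>> play_rows:
  plan:
    - [0, 0, 0, 0, 0, 0, -1]
    - [0, 0, 0, 0, 0, 0, -1]

```text
time_s: 13.27
eef_pos: [483.6, 402.4, 212.0]
ee_rot: [-0.008, 0.989, 0.053, 0.141]
force: [-0.2, -0.6, 0.2]
grip_width: -0.005
```

```bash
python3 - <<'E'
from h import *
s=sense();print(s['eef_pos'],s['joints'],s['force'])
v=turn(target(np.radians(15),np.radians(3),-1));print(v)
w=cap('wrist','w8.png');im=w['img']
hsv=cv2.cvtColor(im,cv2.COLOR_BGR2HSV)
m=cv2.inRange(hsv,(0,0,190),(180,40,255));n,l,st,ce=cv2.connectedComponentsWithStats(m)
t=cap('top')
for i in range(1,n):
    if st[i,4]>60:print(st[i],ce[i],onz(w,*ce[i],55))
G=lambda x,y:(x/8-.44+135,y/8-.44+165)
for nm,p,X in(('reset',(138,402),[507,412,57]),('a',(220,397),[509,374,57]),('b',(301,390),[512,336,57]),('start',(425,382),[514.7,279,57])):
    print(nm,proj(w,X))
vis=im.copy()
cv2.imwrite('pics/w8v.png',cv2.resize(vis,(768,576)))
E
```

```text
[483.5778 402.415  211.956 ] [ 0.5578  0.4363  1.4003 -0.1396  1.0518  2.0759] [-0.1975 -0.5988  0.2049]
[-0.0032  0.0219 -0.0544]
[   0   24   44   92 2937] [19.7576 73.9677] [603.2439 644.1163  55.    ]
[  206    25   259   218 11027] [339.6797  96.9184] [608.7136 335.2306  55.    ]
[ 227   80  112   58 1369] [279.3455 106.2169] [593.6048 389.8467  55.    ]
[234 187  20  19 295] [243.261  196.3186] [508.0875 413.8485  55.    ]
[277 190  19  18 311] [285.8199 198.3248] [510.3771 375.3206  55.    ]
[319 192  19  18 305] [328.0918 200.3541] [512.6174 336.7788  55.    ]
[367 194  45  19 719] [388.8331 203.3435] [515.8113 280.1385  55.    ]
reset [245.1193 197.7333]
a [287.3335 200.0081]
b [329.3557 201.1435]
start [390.7617 204.7183]
```

```bash
python3 - <<'E'
from h import *
w=cap('wrist');t=cap('top')
G=lambda x,y:(x/8-.44+135,y/8-.44+165)
print(tri(ray(w,243.3,196.3),ray(t,*G(138,402))),tri(ray(w,388.8,203.3),ray(t,*G(425,382))))
for z in(53,57,61):print(z,onz(w,243.3,196.3,z),onz(w,388.8,203.3,z))
s=sense();p=s['eef_pos'];kz=target(np.radians(15),np.radians(3),-1).as_matrix()[:,2];print(kz)
E
```

```text
(array([508.1344, 413.0482,  48.1873]), [np.float64(0.5788751274328331), np.float64(0.578875127432962)]) (array([515.4227, 278.4525,  53.8397]), [np.float64(0.789638160958433), np.float64(0.7896381609583611)])
53 [508.7003 412.8233  53.    ] [516.2322 278.0639  53.    ]
57 [508.697 412.721  57.   ] [516.1335 279.6702  57.    ]
61 [508.6937 412.6188  61.    ] [516.0347 281.2764  61.    ]
[ 0.2585  0.0135 -0.9659]
```

>>> play_rows:
  plan:
    - [3, 3, -22, 0, 0.007, -0.018, -1]
    - [4, 3, -28, 0, 0.007, -0.018, -1]
    - [4, 2, -28, 0, 0.007, -0.018, -1]
    - [4, 2, -28, 0, 0, 0, -1]
    - [3, 1, -20, 0, 0, 0, -1]

```text
time_s: 13.88
eef_pos: [509.2, 409.2, 96.2]
ee_rot: [-0.01, 0.99, 0.017, 0.141]
force: [0.1, -0.0, -0.4]
grip_width: 0.002
```

>>> play_rows:
  plan:
    - [0, 0, 0, 0, 0, 0, -1]
    - [0, 0, 0, 0, 0, 0, -1]

```text
time_s: 14.05
eef_pos: [509.6, 406.7, 94.0]
ee_rot: [-0.009, 0.99, 0.015, 0.139]
force: [-0.6, 0.7, 1.2]
grip_width: 0.001
```

```bash
cat > kp.py <<'E'
from h import *
import sys
K0={'reset':np.array([508.4,413,54]),'start':np.array([516,279.2,54])}[sys.argv[1]]
s=sense();p=s['eef_pos'];T=target(np.radians(15),np.radians(3),-1);d=K0-p
print(p,s['force'],'d in tool',T.inv().apply(d),'turn',turn(T),s['grip_width'])
E
python3 kp.py reset
```

```text
[509.6448 406.6647  94.0285] [-0.5613  0.6613  1.2112] d in tool [-11.2406  -6.3918  38.4286] turn [-0.0135  0.0172  0.0199] 0.0010998702748862158
```

>>> play_rows:
  plan:
    - [-2, 3, -8, -0.006, 0.008, 0.01, -1]
    - [-2, 3, -9, -0.006, 0.008, 0.01, -1]
    - [-1, 1, -8, 0, 0, 0, -1]
    - [0, 0, 0, 0, 0, 0, -1]

```text
time_s: 14.38
eef_pos: [506.4, 414.3, 73.1]
ee_rot: [-0.006, 0.991, 0.026, 0.134]
force: [-0.7, 0.5, -0.3]
grip_width: 0.0
```

```bash
python3 kp.py reset
```

```text
[506.4225 414.2705  73.09  ] [-0.732   0.4905 -0.3156] d in tool [-3.0976  1.3722 18.9335] turn [-0.0047  0.0066  0.0001] 0.00029406812408500164
```

>>> play_rows:
  plan:
    - [-2, -1, -3, -0.003, 0.004, 0, -1]
    - [0, 0, -3, 0, 0.002, 0, -1]
    - [1, 0, -4, 0, 0, 0, -1]
    - [0, 0, 0, 0, 0, 0, -1]

```text
time_s: 14.72
eef_pos: [505.3, 413.8, 63.3]
ee_rot: [-0.005, 0.991, 0.026, 0.131]
force: [-0.0, 0.6, -0.2]
grip_width: 0.002
```

```bash
python3 kp.py reset
```

```text
[505.3082 413.8075  63.299 ] [-0.0363  0.6183 -0.1529] d in tool [0.5348 0.9682 9.7703] turn [-0.0022  0.0016 -0.0008] 0.002475457205446247
```

Aligned. Descending along the key axis, watching force.

>>> play_rows:
  plan:
    - [0.7, -0.5, -2, 0, 0, 0, -1]
    - [0.5, 0, -2, 0, 0, 0, -1]
    - [0.5, 0, -2, 0, 0, 0, -1]

```text
time_s: 14.97
eef_pos: [507.3, 413.4, 57.5]
ee_rot: [-0.005, 0.991, 0.026, 0.132]
force: [-1.0, 0.4, 2.8]
grip_width: 0.003
```

>>> play_rows:
  plan:
    - [0.5, 0, -2, 0, 0, 0, -1]
    - [0, 0, 0, 0, 0, 0, -1]

```text
time_s: 15.13
eef_pos: [507.8, 413.4, 55.7]
ee_rot: [-0.005, 0.991, 0.026, 0.132]
force: [-2.1, -1.0, 3.8]
grip_width: 0.001
```

```bash
python3 kp.py reset
```

```text
[507.8057 413.4389  55.7041] [-2.1473 -0.9803  3.8244] d in tool [0.11   0.4694 1.7937] turn [-0.0027  0.0021 -0.0006] 0.001167409975723222
```

>>> play_rows:
  plan:
    - [0.3, 0, -1, 0, 0, 0, -1]
    - [0, 0, 0, 0, 0, 0, -1]

```text
time_s: 15.3
eef_pos: [507.8, 413.5, 55.8]
ee_rot: [-0.005, 0.991, 0.026, 0.131]
force: [-2.4, -2.0, 3.4]
grip_width: -0.003
```

>>> play_rows:
  plan:
    - [0.3, 0, -1, 0, 0, 0, -1]
    - [0, 0, 0, 0, 0, 0, -1]

```text
time_s: 15.47
eef_pos: [507.9, 413.5, 55.8]
ee_rot: [-0.004, 0.991, 0.026, 0.131]
force: [-3.4, -1.0, 4.0]
grip_width: -0.0
```

```bash
python3 kp.py reset
```

```text
[507.8691 413.5281  55.8036] [-3.4083 -0.9715  3.9728] d in tool [0.0186 0.5552 1.8722] turn [-0.0021  0.002  -0.0007] -0.00027813710702316233
```

>>> play_rows:
  plan:
    - [0.7, 0, -3, 0, 0, 0, -1]

```text
time_s: 15.55
eef_pos: [508.4, 413.8, 54.8]
ee_rot: [-0.005, 0.991, 0.026, 0.132]
force: [-26.8, -9.9, 45.0]
grip_width: -0.0
```

>>> play_rows:
  plan:
    - [0.7, 0, -3, 0, 0, 0, -1]

```text
time_s: 15.63
eef_pos: [508.4, 413.9, 54.9]
ee_rot: [-0.004, 0.991, 0.026, 0.132]
force: [-26.5, -12.3, 39.6]
grip_width: -0.002
```

```bash
python3 kp.py reset
```

```text
[508.4332 413.8656  54.9445] [-26.547  -12.3424  39.5537] d in tool [-0.3202  0.8627  0.892 ] turn [-0.0014  0.0024 -0.0007] -0.002413341724073237
```

Hard stop after about 4.5 N, so the reset key is fully down. Releasing.

>>> play_rows:
  plan:
    - [-2, 0, 7, 0, 0, 0, -1]
    - [-3, 0, 12, 0, 0, 0, -1]
    - [-2, 0, 8, 0, 0, 0, -1]
    - [0, 0, 0, 0, 0, 0, -1]

```text
time_s: 15.97
eef_pos: [501.5, 414.2, 85.4]
ee_rot: [-0.005, 0.991, 0.026, 0.133]
force: [0.3, -0.4, 0.6]
grip_width: 0.001
```

```bash
python3 kp.py start
```

```text
[501.5061 414.1551  85.3512] [ 0.2727 -0.3648  0.5658] d in tool [ -0.9558 135.5287  32.201 ] turn [-0.0024  0.0049 -0.0011] 0.0013749073122382095
```

>>> play_rows:
  plan:
    - [1, -20, 2, 0, 0.002, 0, -1]
    - [2, -34, 0, 0, 0.002, 0, -1]
    - [2, -34, 0, 0, 0, 0, -1]
    - [1, -30, 0, 0, 0, 0, -1]
    - [1, -12, 0, 0, 0, 0, -1]

```text
time_s: 16.38
eef_pos: [507.5, 282.4, 86.3]
ee_rot: [-0.006, 0.991, 0.029, 0.132]
force: [0.1, -0.1, 0.3]
grip_width: -0.0
```

>>> play_rows:
  plan:
    - [0, 0, 0, 0, 0, 0, -1]
    - [0, 0, 0, 0, 0, 0, -1]

```text
time_s: 16.55
eef_pos: [507.9, 279.6, 85.8]
ee_rot: [-0.005, 0.991, 0.027, 0.131]
force: [0.1, 0.3, -0.5]
grip_width: 0.002
```

```bash
python3 kp.py start
```

```text
[507.9074 279.6313  85.7542] [ 0.1331  0.3097 -0.5039] d in tool [-0.4343  0.8543 32.758 ] turn [-0.0033  0.0014 -0.0025] 0.0015950983488914035
```

>>> play_rows:
  plan:
    - [1.5, 0, -7, 0, 0, 0, -1]
    - [2, 0, -8, 0, 0, 0, -1]
    - [1.5, 0, -6, 0, 0, 0, -1]
    - [0, 0, 0, 0, 0, 0, -1]

```text
time_s: 16.88
eef_pos: [513.1, 282.4, 61.9]
ee_rot: [-0.006, 0.991, 0.028, 0.131]
force: [-0.4, -0.0, 0.5]
grip_width: 0.002
```

```bash
python3 kp.py start
```

```text
[513.1409 282.3584  61.8554] [-0.4458 -0.0119  0.5364] d in tool [0.5651 3.3037 8.2839] turn [-0.0037  0.0014 -0.0051] 0.002363510059504038
```

>>> play_rows:
  plan:
    - [0.5, -2, -1, 0, 0, 0, -1]
    - [0.5, -1, -2, 0, 0, 0, -1]
    - [0.5, 0, -2, 0, 0, 0, -1]

```text
time_s: 17.13
eef_pos: [514.5, 280.6, 55.9]
ee_rot: [-0.006, 0.991, 0.029, 0.131]
force: [-0.4, -0.3, 3.1]
grip_width: -0.0
```

>>> play_rows:
  plan:
    - [0.5, 0, -2, 0, 0, 0, -1]
    - [0, 0, 0, 0, 0, 0, -1]

```text
time_s: 17.3
eef_pos: [514.7, 280.6, 55.5]
ee_rot: [-0.005, 0.991, 0.03, 0.131]
force: [-2.9, -1.1, 4.0]
grip_width: 0.0
```

```bash
python3 kp.py start
```

```text
[514.7146 280.5846  55.4635] [-2.9052 -1.0769  3.9804] d in tool [0.7912 1.4499 1.7271] turn [-0.0031  0.0009 -0.0077] 0.0001464206325111968
```

>>> play_rows:
  plan:
    - [0.5, 0, -1.8, 0, 0, 0, -1]

```text
time_s: 17.38
eef_pos: [515.0, 280.7, 54.9]
ee_rot: [-0.005, 0.991, 0.03, 0.131]
force: [-16.2, -4.4, 28.5]
grip_width: -0.002
```

>>> play_rows:
  plan:
    - [0.5, 0, -2.2, 0, 0, 0, -1]

```text
time_s: 17.47
eef_pos: [515.1, 280.7, 54.7]
ee_rot: [-0.005, 0.991, 0.03, 0.131]
force: [-22.1, -7.1, 36.9]
grip_width: 0.003
```

Bottomed out here too. Releasing and retreating, then a final check.

>>> play_rows:
  plan:
    - [-2, 0, 7, 0, 0, 0, -1]
    - [-4, 0, 14, 0, 0, 0, -1]
    - [-5, 0, 20, 0, 0, 0, -1]
    - [-5, 0, 25, 0, 0, 0, -1]
    - [-5, 0, 30, 0, 0, 0, -1]

```text
time_s: 17.88
eef_pos: [491.2, 279.4, 149.5]
ee_rot: [-0.004, 0.991, 0.03, 0.127]
force: [0.6, 1.4, -0.6]
grip_width: -0.002
```

>>> play_rows:
  plan:
    - [0, 0, 0, 0, 0, 0, -1]
    - [0, 0, 0, 0, 0, 0, -1]
    - [0, 0, 0, 0, 0, 0, -1]

```text
time_s: 18.13
eef_pos: [493.0, 280.5, 156.1]
ee_rot: [-0.005, 0.991, 0.03, 0.132]
force: [0.0, 0.5, -0.7]
grip_width: 0.0
```

```bash
python3 - <<'E'
from h import *
s=sense();print(s['time_s'],s['eef_pos'],s['force'])
c=cap('scene');t=cap('top');w=cap('wrist')
a=cv2.resize(c['img'][100:260,130:350],(440,320),interpolation=cv2.INTER_CUBIC)
b=cv2.resize(t['img'][185:245,330:390],(340,320),interpolation=cv2.INTER_CUBIC)
d=cv2.resize(w['img'],(373,280));e=cv2.resize(t['img'][140:300,80:460],(407,280))
cv2.imwrite('pics/fin.png',np.vstack([np.hstack([a,b]),np.hstack([d,e])]))
for h in(0,112.5):print(proj(t,[497,-340.3,140.6+h]),proj(c,[497,-340.3,140.6+h]))
E
```

```text
18.1333 [493.0296 280.4801 156.0544] [ 0.0094  0.5101 -0.7328]
[362.2426 213.3969] [184.0872 143.0722]
[372.4723 211.7105] [180.4932 113.2212]
```

View pics/fin.png

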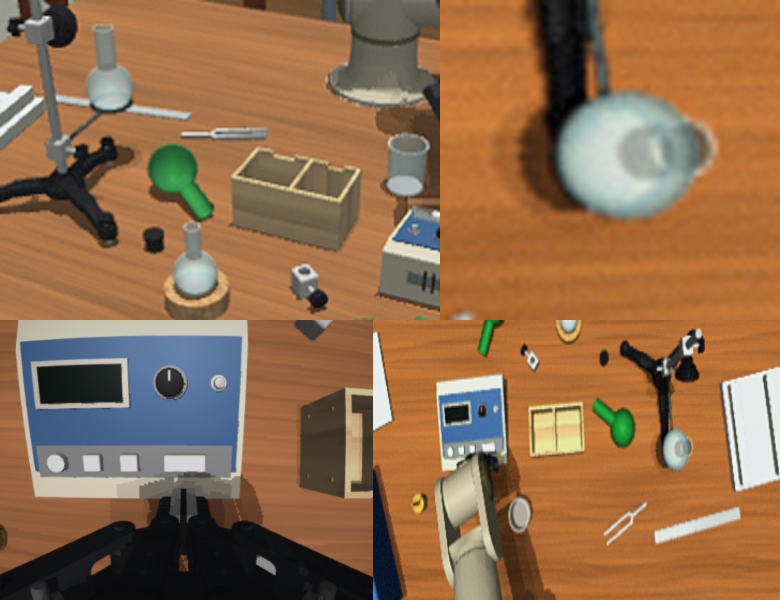

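```bash
python3 -c "
from h import *
print(ctrl.finish_job())"
```

```text
the job is handed in; nothing more can be done
None
```

I set the large clear flask upright in the tripod ring, then pressed and released the round reset key and after it the long start key. I handed the job in at about 18 s on the robot's clock.

- **Flask:** after I let go, the wrist and scene views together put its tilt under 1° and its bulb within about 1 mm of the seat. In the last top view the measured mouth position depends on where I read the blurred rim. Read one way it suggests about 2° of tilt, and allowing for the rim's size it is under 1°.
- **Keys:** both went down to a hard stop, and the last wrist picture shows the whole key row looking normal. I had no direct reading of key travel, so "pressed" rests on the force and the stop. The fingertip force at the wrist peaked at about 53 N on reset and 44 N on start. That is well above the 4.5 N a key needs, but below the 120 N wrist limit. The 40 N limit is stated for the arm and the gripper's body, and I take it not to cover the fingertips.
- **Other things:** the last pictures show nothing else moved, and the arm was clear of everything, with the gripper above the generator.
- **Box approach:** near the box the arm came close to a wrist singularity and fell short sideways. I gripped with the tool tilted 25° instead of 35° and made up the 10° when setting the flask upright.

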